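# Tip the ebony blocks from the sorting tray into their bin

### The job

Lift the tray of black ebony blocks by its slanting handle, carry it to the parts bin with the black rim, rest its tipped lip lightly on the bin's edge, and raise the handle from there until all four blocks have slid gently in. Then set the empty tray back down flat on its cork mat without dropping it; leave the tray of maple blocks and the other things on the bench alone.

Things in the scene. Friction and masses are not known exactly. Their poses are not given: they have to be found in the camera images.
- tray_dark: aluminium tray with dark wooden handle, about 0.24 kg, holding the four black ebony blocks. Floor 160 (x) x 116 (y) x 3 mm; side walls 27 and back wall 32 mm high, 3 mm thick; the local +x end is open: the pouring lip. Origin: centre of the underside; z up, x towards the lip. The handle stands on the back wall (-x end): see tray_dark_grip
- tray_dark_grip (a point): point on the dark tray's handle, at tray-local (-118, 0, 75) mm; axes as the tray's. The handle is a square wooden bar 22 x 22 mm, 105 mm long, in the tray's xz plane: from its foot at local (-84, 0, 16) mm it rises leaning away from the tray, 30 degrees (0.52 rad) from z towards -x, to 107 mm high. Two flat sides face local +y and -y
- tray_dark_lip (a point): middle of the dark tray's pouring lip, upper face of the floor, at local (80, 0, 3) mm; the axes are the tray's
- mat_dark: cork mat 220 (x) x 160 (y) x 3 mm, fixed to the bench, on which the tray of ebony blocks stands at the start; origin at the centre of its underside, z up
- bin_dark: fixed grey parts bin with black rim and black plates on its -x and +x faces: outside 180 x 180 mm, 65 mm high, 5 mm walls and floor, open on top; origin at the centre of its underside, z up
- bin_pale: the like grey bin, but with pale wood-coloured rim and plates; same size and axes; no ebony goes in here
- tray_pale: a like tray with a pale wooden handle and three pale maple blocks in it, same size and axes as the dark one, on a cork mat of its own; stays where it is
- dark0: black ebony block 30 x 22 x 22 mm, about 22 g, lying loose in the dark tray; origin at the centre of its underside as it lies at the start
- dark1: black ebony block 30 x 22 x 22 mm, about 22 g, lying loose in the dark tray; origin at the centre of its underside as it lies at the start
- dark2: black ebony block 30 x 22 x 22 mm, about 22 g, lying loose in the dark tray; origin at the centre of its underside as it lies at the start
- dark3: black ebony block 30 x 22 x 22 mm, about 22 g, lying loose in the dark tray; origin at the centre of its underside as it lies at the start
- pale0: pale maple block 30 x 22 x 22 mm, loose in the pale tray; origin at the centre of its underside
- pale1: pale maple block 30 x 22 x 22 mm, loose in the pale tray; origin at the centre of its underside
- pale2: pale maple block 30 x 22 x 22 mm, loose in the pale tray; origin at the centre of its underside
- glue: white glue bottle with red cap, 44 mm across, 120 mm high; origin under its centre; a bystander
- gouge: wood-handled tool, 200 mm long, lying along its x; a bystander
- varnish: amber glass jar with dark lid, 60 mm across, 70 mm high; origin under its centre; a bystander
- plane: small brass hand plane 120 x 36 mm, about 60 mm high, lying along its x; a bystander

How it is judged:
By the outcome, as a careful person would: the job done as asked, in the order asked, and still so for the second after the job is handed in, with the robot touching nothing.
It also fails if it takes over 50 s, if anything falls off the work surface, if the arm or the gripper's body presses on something with over 40 N, if the wrist force passes 120 N, or if a joint passes its speed limit or range.

### The arm

A 6-joint arm with a two-finger parallel gripper is mounted at the origin on the work surface. World frame = base frame: x ahead of the robot, y to its left, z up, the work surface at z = 0. Lengths are in m, angles in rad, forces in N, time in s.
With the tool pointing down it reaches from about 0.35 to 1 m from the base axis. Payload 7.1 kg.
Tool frame: the origin (TCP) lies between the finger pads; the fingertips stand 22 mm ahead of it and the grasp point (between the pads) lies 3 mm ahead of it; z points along the fingers, y is the line along which they close (so a half turn about z gives the same grasp; the last joint's range is limited). The gripper opens to 85 mm and grips with 20 to 120 N. Pads are 22 mm wide; open, the fingers measure 114 mm over their backs; the gripper's body (76 mm by 85 mm) begins 54 mm behind the grasp point. The pads swing forward as they close: fully open they stand 13 mm farther back than shut.
Start: joints at [1.312, 0.423, 1.63, -0, 1.089, -0.019], TCP at [0.148, 0.607, 0.253] pointing down, gripper open.
Joint ranges: [-3, 3], [-0.9, 2.11], [0.09, 2.58], [-1.31, 4.45], [0.11, 2.69], [-2.54, 2.54]. Speed limits (rad/s): [2.39, 2.39, 3.01, 3.14, 3.14, 3.14].

### API

Orientations are given as a rotation vector (axis times angle).
In Python, from rig import manip gives the robot as it stands. The module is installed in compiled form; this text tells all that it offers. Calls block until the motion is done:
- manip.move_to(position, orientation): joint-space move of the TCP to a pose.
- manip.servo_line(position, orientation=None, rate=0.15): straight line of the TCP; orientation=None keeps the orientation; rate is the mean speed in m/s.
- manip.set_joints(angles): joint-space move.
- manip.command_gripper(opening, f_grip=None): finger opening in m; f_grip is the grip in N (None keeps the last); returns when the fingers have stopped.
- manip.hold(seconds).
- manip.solve_ik(position, orientation): joint angles nearest the present ones, or None.
- manip.camera(name): name is "scene" or "top"; returns a dict with "image" (400x640x3 uint8, red, green, blue), "fx", "fy", "cx", "cy" (pixels), "cam_to_world" (4x4, takes a point from camera to world coordinates). Camera axes: x right, y down, z forward; pixel columns grow to the right and rows downward; lengths in m; the calibration is good to about 2 mm. A picture is of the moment at which its call begins. There is no depth.
A pose or a line that the arm cannot do raises manip.IKError and nothing moves.
- manip.sign_off(): hands the job in; it is judged then, once.
Readings, each from a call of its own:
- manip.get_time(): time.
- manip.get_joint_positions(): joint angles.
- manip.get_joint_vel(): joint speeds.
- manip.get_tau(): joint torques, N m.
- manip.get_position(): TCP position.
- manip.get_ee_rot(): TCP orientation.
- manip.get_contact_force(): force on the tool from outside, world axes, zero at the start.
- manip.get_torque(): the same for the moment, N m.
- manip.get_width(): finger opening in m.
- manip.get_grip_force(): force on a finger pad.
Only numpy, scipy, OpenCV 4.12 (cv2) and the standard library are available. Lean on these libraries where they do the work, as an engineer would, in place of code of your own. Each camera call takes 0.05 s, during which the arm holds its last target. There are 200 camera calls.

## Working session

There is one attempt and no reset: what is moved stays moved. The work goes in short steps, each a Python script; the robot and the scene stay as the last script left them, time stands still between calls to the robot, and variables do not carry over. Pictures are saved under pics/ and viewed, at most 10 in all, crops included, and the job is handed in when it is done.

```bash
mkdir -p pics; python3 - <<'E'
from rig import manip
import cv2,numpy as np,pickle
for n in("scene","top"):
    c=manip.camera(n); cv2.imwrite(f"pics/{n}0.png",c["image"][:,:,::-1]); pickle.dump(c,open(f"{n}0.pkl","wb"))
    print(n,c["fx"],c["fy"],c["cx"],c["cy"],np.round(c["cam_to_world"],4).tolist())
print(manip.get_ee_rot(),manip.get_time(),manip.get_width())
E
```

```text
scene 471.5758644120901 471.5758644120901 318.7612219579722 196.7483813872801 [[-0.8377, 0.4601, -0.2941, 0.9363], [0.5461, 0.705, -0.4525, 0.6399], [-0.0009, -0.5397, -0.8419, 1.2117], [0.0, 0.0, 0.0, 1.0]]
top 437.32981932532664 437.32981932532664 326.6039766489775 195.13240802624094 [[0.002, -0.9986, 0.0533, 0.4687], [-1.0, -0.0022, -0.0043, 0.0353], [0.0045, -0.0533, -0.9986, 1.2373], [0.0, 0.0, 0.0, 1.0]]
[-3.75749585e-01 -3.11881955e+00  2.13868589e-03] 0.1 0.08555703462543737
```

View pics/scene0.png

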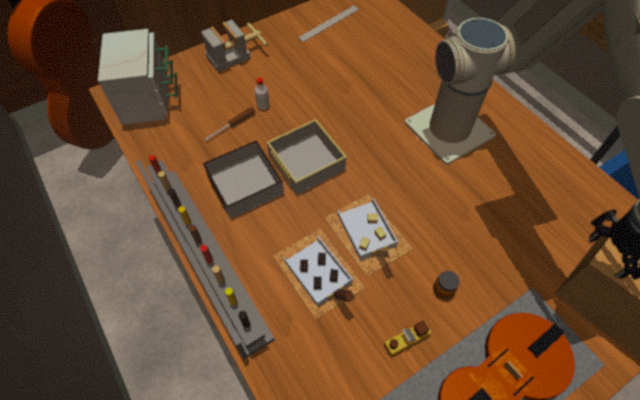

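View pics/top0.png

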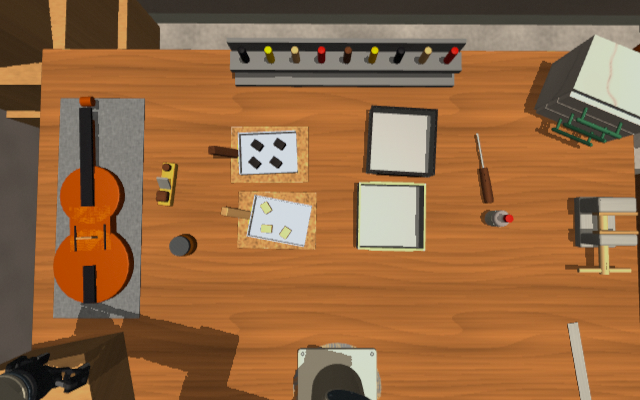

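The top view shows the dark tray at about (268,153) with its handle to the left (+y) at (223,152). The dark-rimmed bin is at (401,141), the pale tray at (280,222) and the pale bin at (391,216). I'll enlarge both views for measuring.

```bash
python3 - <<'E'
import cv2
a=cv2.imread("pics/top0.png")[95:195,200:330]; cv2.imwrite("pics/topc.png",cv2.resize(a,None,fx=6,fy=6,interpolation=cv2.INTER_CUBIC))
a=cv2.imread("pics/top0.png")[95:195,345:450]
b=cv2.imread("pics/scene0.png")[225:325,265:375]; cv2.imwrite("pics/scenec.png",cv2.resize(b,None,fx=6,fy=6,interpolation=cv2.INTER_CUBIC))
b=cv2.imread("pics/scene0.png")[135:220,195:290]
a=cv2.resize(a,None,fx=4,fy=4,interpolation=cv2.INTER_CUBIC);b=cv2.resize(b,None,fx=4,fy=4,interpolation=cv2.INTER_CUBIC)
b=cv2.copyMakeBorder(b,0,a.shape[0]-b.shape[0],0,0,cv2.BORDER_CONSTANT)
cv2.imwrite("pics/bins.png",cv2.hconcat([a,b]))
E
```

```text
(no output)
```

View pics/topc.png

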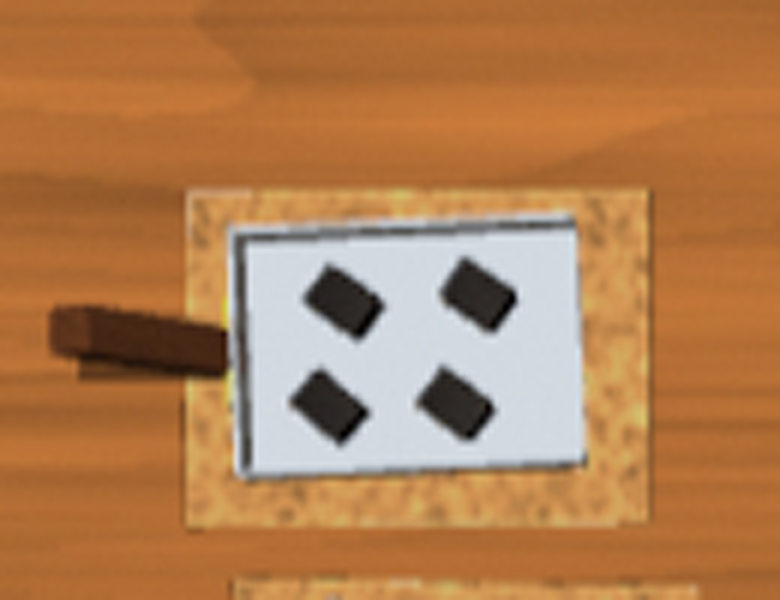

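View pics/scenec.png

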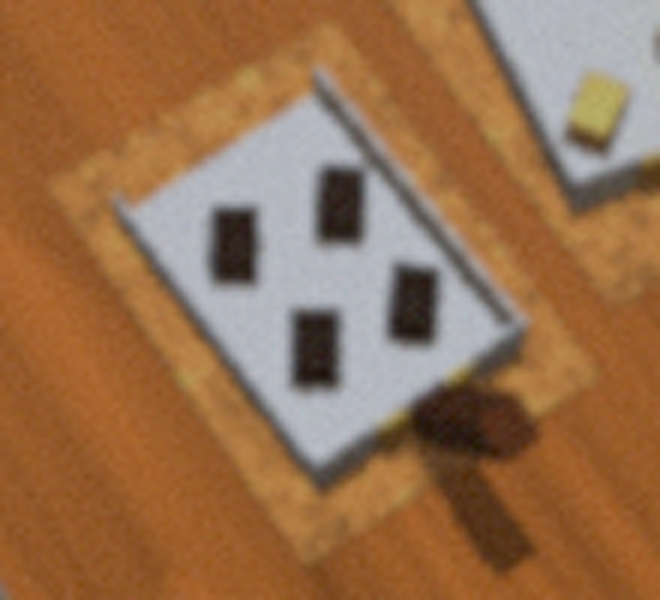

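View pics/bins.png

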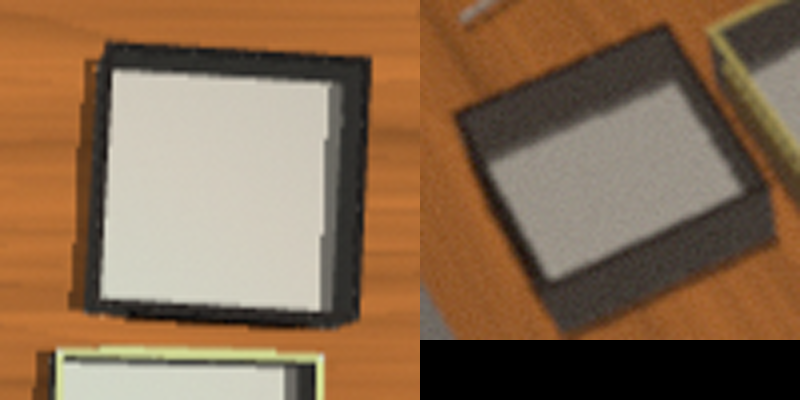

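The crops give corner pixels for the tray, the handle end, the mat and the bin rim. In the top crop, for example, the tray's back corners are at (230,228) and (240,478), its lip corners at (576,216) and (584,463), and the handle end at (50–90, 308–352). I'll fit each pose to both views by reprojection.

```bash
cat >geo.py <<'E'
import numpy as np,pickle
from scipy.optimize import least_squares
from scipy.spatial.transform import Rotation as R
C={n:pickle.load(open(n+"0.pkl","rb")) for n in("top","scene")}
def proj(n,P):
    c=C[n];M=c["cam_to_world"];p=(P-M[:3,3])@M[:3,:3];return np.c_[c["fx"]*p[:,0]/p[:,2]+c["cx"],c["fy"]*p[:,1]/p[:,2]+c["cy"]]
def fit(obs,x0,fixz=None):
    def res(q):
        T=lambda L:R.from_euler("z",q[3]).apply(np.array(L)/1e3)+[q[0],q[1],q[2] if fixz is None else fixz]
        return np.concatenate([(proj(n,T(L))-uv).ravel() for n,L,uv in obs])
    s=least_squares(res,x0,loss="soft_l1");return s.x,res(s.x).reshape(-1,2)
E
python3 - <<'E'
from geo import *
np.set_printoptions(precision=4,suppress=True)
t=lambda a:np.array(a)/6+[200,95]-.42
s=lambda a:np.array(a)/6+[265,225]-.42
tray=[("top",[(-80,58,32),(-80,-58,32),(80,58,27),(80,-58,27),(-146,11,101.4),(-146,-11,101.4),(-127,11,112.4),(-127,-11,112.4)],
 t([(230,228),(240,478),(576,216),(584,463),(50,310),(52,352),(90,308),(85,352)])),
 ("scene",[(80,58,27),(80,-58,27),(-80,58,32),(-80,-58,32),(-80,58,0)],s([(115,200),(320,70),(318,466),(523,322),(320,488)]))]
q,r=fit(tray,[.58,.15,0,-1.57]);print("tray",q,"\n",r)
print("grip",R.from_euler("z",q[3]).apply([-.118,0,.075])+q[:3])
mat=[("top",[(-110,80,3),(110,80,3),(110,-80,3),(-110,-80,3)],t([(186,188),(650,188),(650,525),(186,525)])),
 ("scene",[(110,80,3),(-110,80,3),(-110,-80,3),(110,-80,3)],s([(52,183),(310,560),(597,368),(330,25)]))]
q,r=fit(mat,[.58,.15,0,-1.57]);print("mat",q,"\n",r)
b=lambda a:np.array(a)/4+[345,95]-.38
c=lambda a:np.array(a)/4+[195,135]-.38
binn=[("top",[(-90,90,65),(90,90,65),(90,-90,65),(-90,-90,65)],b([(107,42),(372,58),(358,328),(93,312)])),
 ("scene",[(90,90,65),(90,-90,65),(-90,-90,65),(-90,-90,0),(-90,90,0)],c([(37,117),(245,25),(348,185),(358,243),(148,334)]))]
q,r=fit(binn,[.58,-.15,0,-1.6]);print("bin",q,"\n",r)
E
```

```text
tray [ 0.6517  0.1945  0.0005 -1.5277] 
 [[-0.0488  0.0635]
 [-0.4403 -0.0412]
 [-0.0152  0.1278]
 [ 0.2125  0.306 ]
 [-0.0423  0.0132]
 [-0.1502  1.374 ]
 [-0.4929 -0.6487]
 [ 0.5744  0.458 ]
 [-0.3761 -0.2723]
 [-0.2642 -0.3365]
 [-0.5282  0.231 ]
 [ 0.6386 -0.0761]
 [-0.8138  0.795 ]]
grip [0.6466 0.3124 0.0755]
mat [ 0.65    0.1926  0.0032 -1.5609] 
 [[-0.1159  0.6016]
 [ 0.0231  0.0646]
 [ 0.3451  0.0126]
 [-0.3285  0.6021]
 [-1.0047 -0.1206]
 [-0.9234  0.8964]
 [ 0.5866  0.7049]
 [-0.0477 -1.4448]]
bin [ 0.6793 -0.176  -0.0037 -1.6272] 
 [[-0.0008  1.1091]
 [-0.3024  0.989 ]
 [ 0.2156 -0.8034]
 [-0.0202 -0.7014]
 [-1.1044 -0.2645]
 [ 0.4253 -0.2608]
 [ 1.1978  0.7435]
 [ 0.0734 -1.7776]
 [-1.1255  0.7779]]
```

```bash
cat >plan.py <<'E'
import numpy as np
from scipy.spatial.transform import Rotation as R
from rig import manip
TRAY=(np.array([.6515,.1942,.0025]),-1.5277); MAT=np.array([.650,.1926,.003]); BIN=(np.array([.6793,-.176,0.]),-1.6272)
def G(beta,sgn):                     # tool in tray frame
    z=np.array([np.sin(beta),0,-np.cos(beta)]);y=np.array([0,sgn,0.])
    M=np.c_[np.cross(y,z),y,z];return np.array([-.118,0,.075])-.003*z,M
def tool(p,yaw,th=0,back=0,beta=np.radians(30),sgn=1):
    """tool pose for tray origin p, yaw, tip angle th (lip down); back = retreat along tool z"""
    g,M=G(beta,sgn);Rt=R.from_euler("ZY",[yaw,th]);Rm=Rt.as_matrix()@M
    return np.array(p)+Rt.apply(g)-back*Rm[:,2],R.from_matrix(Rm).as_rotvec()
def pivoted(th,dz=0,over=.012,beyond=0):
    """tray origin with underside point (0.080-over) on the inner top edge of the bin's +y wall"""
    yaw=BIN[1];e=R.from_euler("z",yaw).apply([-.085,0,.065+dz])+BIN[0]
    return e-R.from_euler("ZY",[yaw,th]).apply([.080-over,0,0])
E
python3 - <<'E'
from plan import *
np.set_printoptions(precision=2,suppress=True)
for sgn in(1,-1):
  for b in(15,30):
    print(sgn,b)
    k=dict(beta=np.radians(b),sgn=sgn);D=np.radians
    for n,a in dict(pre=(TRAY[0],TRAY[1],0,.1),grasp=TRAY,lift=(TRAY[0]+[0,0,.12],TRAY[1]),over=(pivoted(0,.06),BIN[1]),
      t12=(pivoted(D(12)),BIN[1],D(12)),t30=(pivoted(D(30)),BIN[1],D(30)),t50=(pivoted(D(50)),BIN[1],D(50)),t65=(pivoted(D(65)),BIN[1],D(65))).items():
        P=tool(*a,**k);print(n,P[0],manip.solve_ik(*P))
E
```

```text
1 15
pre [0.65 0.34 0.18] [ 0.55  0.71  1.34 -0.24  1.23  0.61]
grasp [0.65 0.31 0.08] [ 0.52  0.81  1.4  -0.26  1.07  0.62]
lift [0.65 0.31 0.2 ] [ 0.52  0.67  1.36 -0.24  1.24  0.57]
over [0.69 0.1  0.2 ] [ 0.22  0.62  1.44 -0.27  1.16  0.4 ]
t12 [0.69 0.08 0.18] [ 0.11  0.61  1.5  -0.06  1.04  0.2 ]
t30 [0.69 0.03 0.23] [-0.08  0.55  1.51  0.29  1.11 -0.16]
t50 [ 0.69 -0.03  0.26] [-0.29  0.59  1.47  0.62  1.3  -0.47]
t65 [ 0.68 -0.08  0.27] [-0.43  0.67  1.41  0.8   1.5  -0.62]
1 30
pre [0.64 0.36 0.17] [ 0.65  0.82  1.21 -0.43  1.44  0.74]
grasp [0.65 0.31 0.08] [ 0.6   0.89  1.31 -0.46  1.27  0.77]
lift [0.65 0.31 0.2 ] [ 0.6   0.75  1.28 -0.44  1.43  0.69]
over [0.69 0.1  0.2 ] [ 0.31  0.68  1.4  -0.51  1.3   0.56]
t12 [0.69 0.08 0.18] [ 0.21  0.65  1.46 -0.33  1.14  0.43]
t30 [0.69 0.03 0.23] [ 0.03  0.55  1.49 -0.    1.1   0.09]
t50 [ 0.69 -0.03  0.26] [-0.2   0.54  1.47  0.37  1.21 -0.29]
t65 [ 0.68 -0.08  0.27] [-0.36  0.6   1.43  0.59  1.36 -0.5 ]
-1 15
pre [0.65 0.34 0.18] [ 0.55  0.71  1.34 -0.24  1.23 -2.53]
grasp [0.65 0.31 0.08] [ 0.52  0.81  1.4  -0.26  1.07 -2.52]
lift [0.65 0.31 0.2 ] None
over [0.69 0.1  0.2 ] None
t12 [0.69 0.08 0.18] None
t30 [0.69 0.03 0.23] None
t50 [ 0.69 -0.03  0.26] None
t65 [ 0.68 -0.08  0.27] [-0.43  0.67  1.41  0.8   1.5   2.52]
-1 30
pre [0.64 0.36 0.17] [ 0.65  0.82  1.21 -0.43  1.44 -2.4 ]
grasp [0.65 0.31 0.08] [ 0.6   0.89  1.31 -0.46  1.27 -2.37]
lift [0.65 0.31 0.2 ] [ 0.6   0.75  1.28 -0.44  1.43 -2.45]
over [0.69 0.1  0.2 ] None
t12 [0.69 0.08 0.18] None
t30 [0.69 0.03 0.23] None
t50 [ 0.69 -0.03  0.26] None
t65 [ 0.68 -0.08  0.27] None
```

```bash
python3 - <<'E'
from plan import *
np.set_printoptions(precision=3,suppress=True)
import cv2
manip.move_to(*tool(*TRAY,0,.1))
print("t",manip.get_time(),manip.get_contact_force())
manip.servo_line(*tool(*TRAY,0,0),rate=.1)
print(manip.get_contact_force())
manip.command_gripper(.015,110)
print(manip.get_width(),manip.get_grip_force(),manip.get_contact_force(),manip.get_torque())
p,o=tool(TRAY[0]+[0,0,.04],TRAY[1]); manip.servo_line(p,o,rate=.04)
print("t",manip.get_time(),manip.get_width(),manip.get_grip_force(),manip.get_contact_force(),manip.get_torque(),manip.get_position()-p)
a=manip.camera("top")["image"][80:220,180:340];b=manip.camera("scene")["image"][200:340,230:390]
cv2.imwrite("pics/lift.png",cv2.resize(cv2.hconcat([a,b]),None,fx=2.5,fy=2.5,interpolation=cv2.INTER_CUBIC)[:,:,::-1])
E
```

```text
t 2.1167 [-0.056  0.007  0.502]
[ 0.449  0.373 -0.125]
0.02117035550827603 107.37492084503174 [0.28  0.641 2.563] [ 0.169  0.054 -0.04 ]
t 5.025 0.021322421624286877 107.79010534286499 [-0.199 -0.279 -2.755] [ 0.804 -0.008  0.011] [-0. -0. -0.]
```

View pics/lift.png

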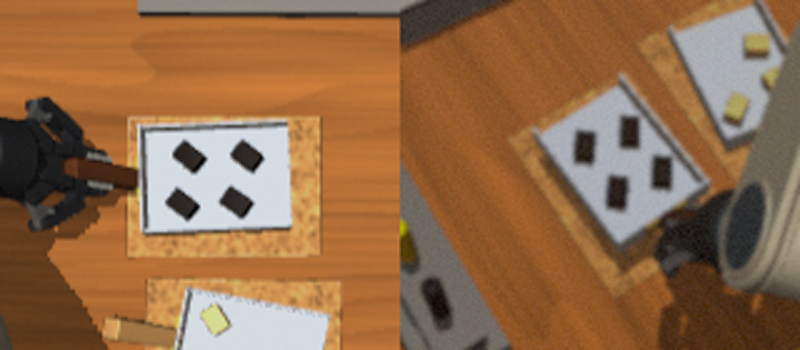

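```bash
python3 - <<'E'
from plan import *
from geo import proj
np.set_printoptions(precision=3,suppress=True)
L=np.array([(80,-58,27),(80,58,27),(-80,-58,32),(-80,58,32)])/1e3
obs=np.array([(318.8,230.4),(284.8,253.2),(353.2,274.8),(317.2,298)])
for sag in(0,.035,.07):
    Rr=R.from_euler("ZY",[TRAY[1],sag]);g=np.array([-.118,0,.075])
    P=Rr.apply(L-g)+R.from_euler("z",TRAY[1]).apply(g)+TRAY[0]+[0,0,.04]
    print(sag,(proj("scene",P)-obs).ravel())
D=np.radians
manip.servo_line(*tool(TRAY[0]+[0,0,.13],TRAY[1]),rate=.12)
manip.servo_line(*tool(pivoted(0,.06),BIN[1]),rate=.15)
manip.servo_line(*tool(pivoted(D(10),.02),BIN[1],D(10)),rate=.08)
manip.hold(.3)
f0=np.mean([(manip.hold(.02),manip.get_contact_force())[1] for _ in range(5)],0);m0=manip.get_torque()
print("t",manip.get_time(),f0,m0)
np.save("f0.npy",f0)
dz=.02
while dz>-.012:
    dz-=.001; manip.servo_line(*tool(pivoted(D(10),dz),BIN[1],D(10)),rate=.02)
    f=manip.get_contact_force()-f0
    if f[2]>1.2: break
manip.hold(.2)
print("dz",dz,"t",manip.get_time(),manip.get_contact_force()-f0,manip.get_torque()-m0)
import cv2
a=manip.camera("top")["image"][80:220,250:450];b=manip.camera("scene")["image"][110:250,190:350]
cv2.imwrite("pics/rest.png",cv2.resize(cv2.hconcat([a,b]),None,fx=2.2,fy=2.2,interpolation=cv2.INTER_CUBIC)[:,:,::-1])
E
```

```text
0 [-1.177 -1.764 -2.411 -2.439  0.154 -3.132 -0.196 -1.506]
0.035 [-0.791 -0.097 -1.875 -0.811  0.484 -2.486  0.157 -0.848]
0.07 [-0.359  1.609 -1.297  0.859  0.826 -1.835  0.52  -0.185]
t 8.425 [ 0.098 -0.093 -3.484] [ 0.678 -0.057 -0.021]
dz -0.0010000000000000104 t 13.875 [ 0.092 -0.272  2.91 ] [-0.805  0.01   0.097]
```

View pics/rest.png

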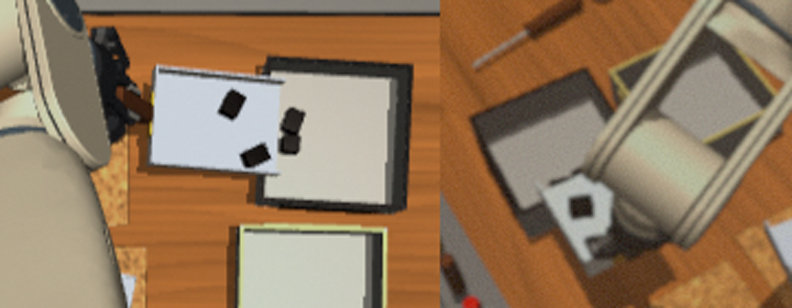

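Contact was felt at dz = -1 mm, and the lip rests on the bin's near wall. The friction is low: two blocks, at crop (292,120) and (290,144), are already past the lip. The other two are still in the tray at (232,104) and (255,155). I'll raise the handle slowly about the contact.

```bash
python3 - <<'E'
from plan import *
np.set_printoptions(precision=2,suppress=True)
import cv2
D=np.radians; f0=np.load("f0.npy"); dz=-.001; log=[]
for th in np.arange(11.5,38.1,1.5):
    manip.servo_line(*tool(pivoted(D(th),dz),BIN[1],D(th)),rate=.02)
    f=manip.get_contact_force()-f0; log.append((th,dz*1e3,*f))
    dz+= .0007*(f[2]>3)-.0005*(f[2]<1.5)
    if abs(th%6-2.5)<.1 : print(th,f)
print(np.array(log)); np.save("dz.npy",[D(th),dz]); print("t",manip.get_time())
a=manip.camera("top")["image"][80:220,250:450];b=manip.camera("scene")["image"][110:250,190:350]
cv2.imwrite("pics/pour.png",cv2.resize(cv2.hconcat([a,b]),None,fx=2.2,fy=2.2,interpolation=cv2.INTER_CUBIC)[:,:,::-1])
E
```

```text
14.5 [ 0.99 -0.45  2.99]
20.5 [-0.36 -0.53  1.43]
26.5 [ 0.3  -0.05  1.98]
32.5 [-0.64 -0.24  2.38]
[[11.5  -1.    0.59 -0.34  3.04]
 [13.   -0.3   0.9  -0.57  1.34]
 [14.5  -0.8   0.99 -0.45  2.99]
 [16.   -0.8   0.16 -0.75  2.12]
 [17.5  -0.8  -0.33 -0.69  3.44]
 [19.   -0.1   0.25  0.48  1.16]
 [20.5  -0.6  -0.36 -0.53  1.43]
 [22.   -1.1   0.63  0.18  3.12]
 [23.5  -0.4  -0.25 -0.52  1.75]
 [25.   -0.4  -1.08 -0.57  1.4 ]
 [26.5  -0.9   0.3  -0.05  1.98]
 [28.   -0.9   0.44 -0.45  1.94]
 [29.5  -0.9   0.37 -0.68  1.2 ]
 [31.   -1.4   0.52  0.41  2.82]
 [32.5  -1.4  -0.64 -0.24  2.38]
 [34.   -1.4  -0.27 -1.59  3.37]
 [35.5  -0.7   0.74 -0.    2.1 ]
 [37.   -0.7   0.63 -0.23  1.56]]
t 21.4833
```

View pics/pour.png

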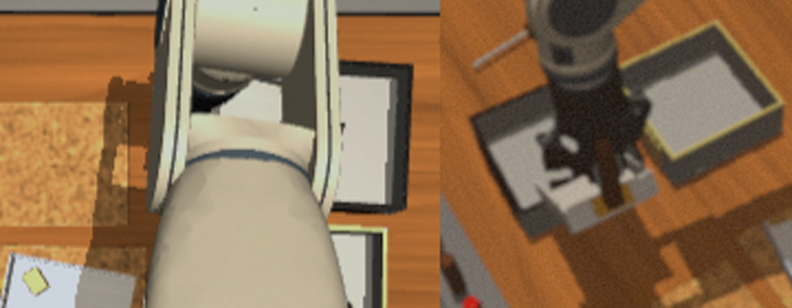

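```bash
python3 - <<'E'
from plan import *
np.set_printoptions(precision=2,suppress=True)
import cv2
D=np.radians; f0=np.load("f0.npy"); th,dz=np.load("dz.npy")
manip.servo_line(*tool(pivoted(th,dz+.03),BIN[1],th),rate=.06); manip.hold(.3)
print(np.mean([(manip.hold(.02),manip.get_contact_force())[1] for _ in range(8)],0)-f0)
manip.servo_line(*tool(pivoted(D(8),.05),BIN[1],D(8)),rate=.12)
manip.hold(.3)
print(np.mean([(manip.hold(.02),manip.get_contact_force())[1] for _ in range(8)],0)-f0,manip.get_time())
a=manip.camera("top")["image"][80:220,250:450];b=manip.camera("scene")["image"][110:250,190:350]
cv2.imwrite("pics/after.png",cv2.resize(cv2.hconcat([a,b]),None,fx=2.2,fy=2.2,interpolation=cv2.INTER_CUBIC)[:,:,::-1])
E
```

```text
[-0.09 -0.21  0.83]
[-0.02  0.15  0.95] 23.9833
```

View pics/after.png

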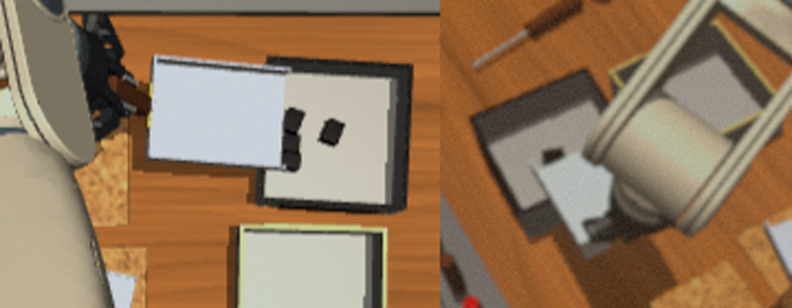

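The tray is empty: the top crop shows a bare floor, the weight is down 0.9 N, and the blocks are in the bin at crop (292,120), (290,155) and (332,131). I'll take the tray back to the mat now.

```bash
python3 - <<'E'
from plan import *
np.set_printoptions(precision=2,suppress=True)
manip.servo_line(*tool(pivoted(0,.065),BIN[1]),rate=.12)
manip.servo_line(*tool(TRAY[0]+[0,0,.13],TRAY[1]),rate=.15)
manip.servo_line(*tool(TRAY[0]+[0,0,.012],TRAY[1]),rate=.1)
manip.hold(.3)
f0=np.mean([(manip.hold(.02),manip.get_contact_force())[1] for _ in range(8)],0);m0=manip.get_torque()
z=.012
while z>-.006:
    z-=.001; manip.servo_line(*tool(TRAY[0]+[0,0,z],TRAY[1]),rate=.02); f=manip.get_contact_force()-f0
    if f[2]>.8: print(z,f,manip.get_torque()-m0)
    if f[2]>3: break
manip.hold(.3); print(z,manip.get_time(),f0,manip.get_contact_force()-f0,manip.get_torque()-m0)
E
```

```text
-3.469446951953614e-18 [-0.05  0.5   2.03] [-0.36  0.05 -0.01]
-0.0010000000000000035 [-1.27 -0.54  8.02] [-0.84  0.26 -0.19]
-0.0010000000000000035 31.325 [ 0.24  0.02 -2.29] [-1.12  0.41  8.21] [-0.82  0.27 -0.15]
```

The contact's lever arm is about 0.1 m, so the tray is flat on the mat. I'll ease off and release.

```bash
python3 - <<'E'
from plan import *
np.set_printoptions(precision=2,suppress=True)
import cv2
P=TRAY[0]+[0,0,-.0005]
manip.servo_line(*tool(P,TRAY[1]),rate=.01)
print(manip.get_contact_force())
manip.command_gripper(.03,20); manip.command_gripper(.08)
print(manip.get_contact_force(),manip.get_width())
manip.servo_line(*tool(P,TRAY[1],0,.13),rate=.12)
p,o=tool(P,TRAY[1],0,.13); manip.move_to([.35,.55,.3],o)
manip.hold(.3); print(manip.get_time(),manip.get_contact_force())
a=manip.camera("top")["image"][80:260,190:450];b=manip.camera("scene")["image"][130:330,190:400]
b=cv2.copyMakeBorder(b,0,0,0,0,0);a=cv2.copyMakeBorder(a,0,20,0,0,cv2.BORDER_CONSTANT)
cv2.imwrite("pics/end.png",cv2.resize(cv2.hconcat([a,b]),None,fx=1.7,fy=1.7,interpolation=cv2.INTER_CUBIC)[:,:,::-1])
E
```

```text
[-2.08  0.69  5.79]
[-0.93  0.6  -0.07] 0.07989705665875574
35.25 [ 0.05 -0.6   0.87]
```

View pics/end.png

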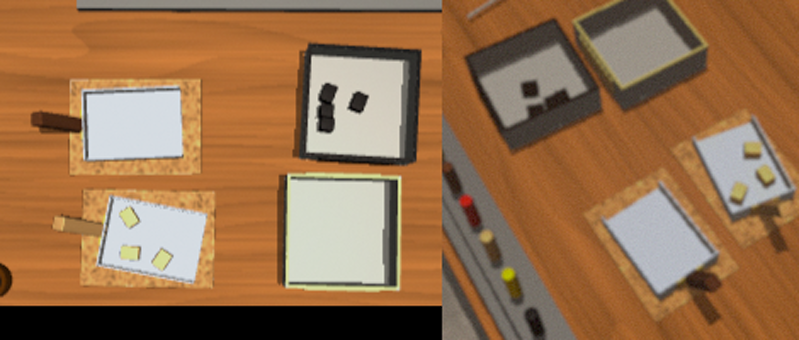

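All four ebony blocks are in the black-rimmed bin: crop (328,94), (327,109), (326,124) and (358,102). The empty tray sits flat on its mat at (133,124), and the pale tray is untouched.

```bash
python3 -c "
from rig import manip
print(manip.sign_off())"
```

```text
the job is handed in; nothing more can be done
None
```

The job is handed in at about 35 s: all four ebony blocks are in the black-rimmed bin, the empty tray is flat on its mat, and the maple tray and pale bin look untouched; however, two blocks slid off at only a 10° tip, before I raised the handle and possibly before the lip touched the bin's edge.

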